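Push a culture box down the bioprinter bed between its guide rails

TASK

The lidded culture box has been set down roughly, askew or off-centre, on the open loading end of the printer bed. Nudge it into line with the fingers and push it gently down the lane between the two oiled guide rails until it rests square against the stop at the end, never gripping or lifting it. Neither the box nor the robot may touch a rail; leave the bottle, jar and cuvette where they stand.

Things in the scene. Friction and masses are not known exactly. Their poses are not given: they have to be found in the camera images.
- box: Culture box, loose, only to be pushed: closed, flat upright sides, 120 mm long (its x) x 90 wide (y) x 42 high; white tray, clear lid, three pinkish gel cubes inside. 0.2 to 0.35 kg, dry friction. Origin: centre of underside. Starts wholly in front of the rails, long side roughly along the lane, up to 35 mm off its middle line. Holds soft prints: finger forces on it must stay under 20 N.
- bed: Printer bed, fixed dark grey plate, 540 x 220 mm, flat top 32 mm above the work surface. Origin at the underside on the lane's middle line; x points down the lane to the stop, y towards the far rail. Plate spans x = -280 to 260 mm; bare loading end x < -90 mm, where the rails begin. A fixed gantry is parked beyond the stop (x 155 to 260 mm, rising 155 mm above the bed).
- rail_near: Guide rail on the robot's side, fixed: oiled bright steel bar 340 mm long, 15 wide, 15 high above the bed top, dark screw holes on top. Origin: middle of its underside; x along the rail, parallel to the lane. Its inner face is 52 mm from the lane's middle line. Nothing may touch it.
- rail_far: The same rail on the side away from the robot, parallel to the other. The lane between the inner faces is 104 mm wide: 7 mm each side of the centred box. Nothing may touch it.
- mouth (a point): Point on the bed top in the middle of the lane, where the two rails begin (the lane's entrance).
- home (a point): Point on the bed top, mid-lane, under the front face of the stop pad at rest, 220 mm down the lane from the mouth. Pad: black, 46 mm wide, 7 to 29 mm above the bed, sprung; it gives up to 5 mm along the lane at about 0.8 N per mm, then is hard. With the box home its leading face is against the pad, its centre 60 mm before this point.
- bottle: Bystander, loose: clear reagent bottle with a white cap, 54 mm diameter, 105 mm high, on the work surface beyond the bed's far side. Origin: centre of its underside.
- jar: Bystander, loose: low jar with a grey cap, 44 mm diameter, 42 mm high, on the work surface on the robot's side of the bed. Origin: centre of its underside.
- cuvette: Bystander, loose: small square clear cuvette with white cap, 26 x 26 x 40 mm high, standing on the bed's margin outside the far rail. Origin: centre of its underside.

How it is judged:
By the outcome, as a careful person would: the job done as asked, in the order asked, and still so for the second after the job is handed in, with the robot touching nothing.
It also fails if it takes over 64 s, if anything falls off the work surface, if the arm or the gripper's body presses on something with over 40 N, if the wrist force passes 120 N, or if a joint passes its speed limit or range.

ROBOT

A 7-joint arm with a two-finger parallel gripper is mounted at the origin on the work surface. World frame = base frame: x ahead of the robot, y to its left, z up, the work surface at z = 0. Lengths are in m, angles in degrees, forces in N, time in s.
With the tool pointing down it reaches from about 0.425 to 0.875 m from the base axis. Payload 4.7 kg.
Tool frame: the origin (TCP) lies at the very end of the fingers, on their centre line; the grasp point (between the pads) lies env.tcp_to_grasp behind it (env.tcp_to_grasp is the distance from the TCP to the grasp point, in m); z points along the fingers, x is the direction in which the jaws open and shut, and the axes are right-handed (so a half turn about z gives the same grasp; the last joint's range is limited). The gripper opens to 87 mm and grips with 3 to 60 N. Pads are 19 mm wide; open, the fingers measure 117 mm over their backs; the gripper's body (75 mm by 190 mm) begins 51 mm behind the grasp point.
Start: joints at [-65.311, 18.392, -4.016, 83.108, 1.295, 78.541, -3.26], TCP at [0.263, 0.594, 0.223] pointing down, gripper open.
Joint ranges: [-163.93, 163.93], [-17.29, 119.83], [-79.2, 71.16], [3.27, 140.29], [-89.18, 269.18], [5.43, 117.66], [-154.24, 154.24]. Speed limits (degrees/s): [147.25, 147.25, 180, 180, 180, 180, 180].

INTERFACE

Orientations are given as [roll, pitch, yaw] about the fixed x, y, z axes, in that order (R = Rz(yaw) Ry(pitch) Rx(roll)).
In Python, from cell import env gives the robot as it stands. The module is installed in compiled form; this text tells all that it offers.
- The arm moves only by the tool send_rows, never from a script. Its argument "steps" is a list of rows, each a list of 3 entries, a list of its own where there are three numbers: the shift along the tool's x, y, z in m, then the turn, a rotation vector about the tool's x, y, z in rad, then the finger opening in m, from 0 to 0.087. A call has exactly 5 rows; each row is the pose to reach, as a shift and turn from the pose commanded when the call began, along the tool's axes at that moment; what a row does not reach only later rows make up. A row lasts 1/12 s, in which the tool goes at most 41.7 mm and 7.16 degrees, less where a joint would pass 70% of its speed; a pose out of reach is approached as far as the arm can. A call with a gripper value outside its range is refused whole. The fingers move at their own pace and stop on an object; "grip_force" is the grip in N (left out, the last holds). Time passes only in rows, so rows that repeat a pose let the fingers close, or fill a call up. It gives the time, the measured TCP pose, the force and the opening at its end, in the units of the state.
- env.get_obs(): the state, without advancing time (a new reading comes with each control period).
- env.read_camera(name): name is "side" or "top" or "wrist"; returns a dict with "pixels" (420x560x3 uint8, red, green, blue), "fx", "fy", "cx", "cy" (pixels), "position" and "rotation" of the camera in the world. Camera axes: x right, y up, looking along -z (the intrinsics and any distortion apply to the point x, -y, -z); pixel columns grow to the right and rows downward; lengths in m; the calibration is good to about 2 mm. A picture is of the moment at which its call begins. There is no depth.
- env.sign_off(): hands the job in, once; it reports no verdict.
The state is a dict: "time_s": time; "qpos": joint angles; "joint_velocities": joint speeds; "effort": joint torques, N m; "tool_pos": TCP position; "tool_rot": TCP orientation; "force": force on the tool from outside, world axes, zero at the start; "wrist_torque": the same for the moment, N m; "grip_width": finger opening in m.
Only numpy, scipy, OpenCV 4.12 (cv2) and the standard library are available. Lean on these libraries where they do the work, as an engineer would, in place of code of your own. Each camera call takes 0.05 s, during which the arm holds its last target.

## Working session

There is one attempt and no reset: what is moved stays moved. The work goes in short steps, Python scripts to look and compute and a tool call to move; the robot and the scene stay as the last step left them, time stands still between calls to the robot, and variables do not carry over. Pictures are saved under pics/ and viewed, and the job is handed in when it is done.

Besides the shell and the picture viewer there is one more tool, called as name(argument=value, ...), one argument or row to a line, values as JSON. send_rows: Moves the arm, as the interface text tells. Its arguments: {"type":"object","properties":{"steps":{"type":"array"},"grip_force":{"type":"number"}},"required":["steps"]}

```bash
mkdir -p pics; ls; python3 - <<'E'
from cell import env
import cv2
print(env.get_obs(), env.tcp_to_grasp)
for n in ["side","top","wrist"]:
    c=env.read_camera(n); cv2.imwrite(f"pics/{n}0.png",c["pixels"][:,:,::-1])
    print(n,{k:v for k,v in c.items() if k!="pixels"})
E
```

```text
pics
{'time_s': 0.0, 'qpos': array([-65.31060958,  18.43725697,  -4.01396892,  83.17587245,
         1.29551754,  78.54107963,  -3.25980506]), 'joint_velocities': array([ 0.10037672,  0.09990603,  0.02661674,  0.11548037, -0.0242398 ,
       -0.07262789,  0.02573292]), 'effort': array([-8.11367518e-04, -4.91282129e+01, -4.04546158e-01, -3.12546766e+01,
       -6.38746982e-02,  4.33170993e-02,  1.83386792e-04]), 'tool_pos': array([0.26298808, 0.59380611, 0.22147324]), 'tool_rot': array([1.79993144e+02, 1.08941793e-01, 6.61191895e+01]), 'force': array([ 0.33798938, -0.58376433,  0.29081978]), 'wrist_torque': array([-0.00180466,  0.0086644 ,  0.00350115]), 'grip_width': 0.08692789480168148} 0.0187
side {'fx': 381.37325920954305, 'fy': 381.37325920954305, 'cx': 273.6439553587558, 'cy': 216.3953600472426, 'position': array([0.45303944, 0.40323937, 0.54831007]), 'rotation': array([  39.74128972,    0.93173288, -161.34967351])}
top {'fx': 492.0779764353272, 'fy': 492.0779764353272, 'cx': 281.369176974621, 'cy': 214.95093403246085, 'position': array([0.41938216, 0.03468564, 0.89798798]), 'rotation': array([ 10.17096887,   1.16856781, -90.69258387])}
wrist {'fx': 363.84577858166523, 'fy': 363.84577858166523, 'cx': 280.9409473553985, 'cy': 207.83081395969236, 'position': array([0.19361717, 0.62352107, 0.38258544]), 'rotation': array([-1.59529340e+01,  5.27358208e-02,  6.61475360e+01])}
```

View pics/side0.png

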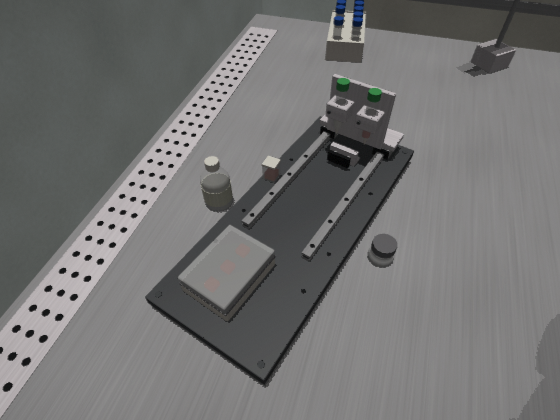

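View pics/top0.png

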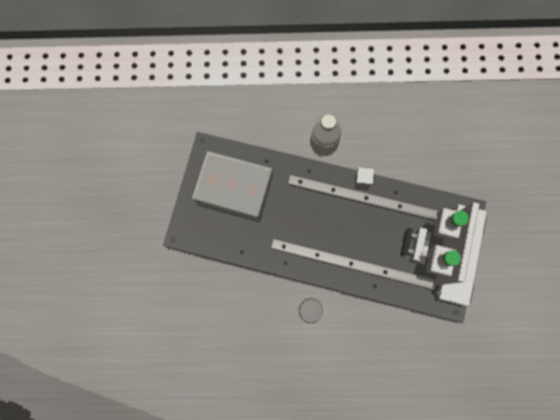

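View pics/wrist0.png

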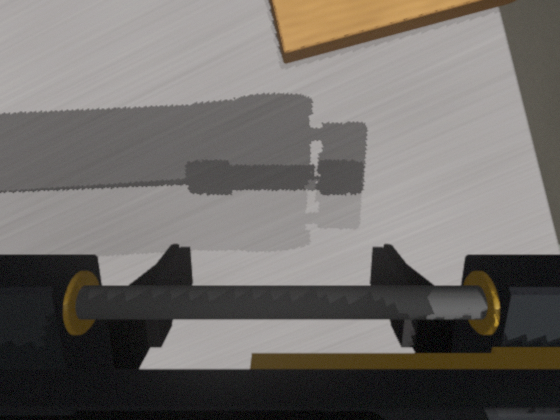

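```bash
cat > h.py <<'E'
import numpy as np, cv2
from scipy.spatial.transform import Rotation as Ro
def Rm(c): return Ro.from_euler('xyz',c["rotation"],degrees=True).as_matrix()
def ray(c,u,v):
    d=np.array([(u-c["cx"])/c["fx"],-(v-c["cy"])/c["fy"],-1.]); return np.array(c["position"]),Rm(c)@d
def onz(c,u,v,z):
    p,d=ray(c,u,v); return p+d*(z-p[2])/d[2]
def tri(c1,a,c2,b):
    p,d=ray(c1,*a);q,e=ray(c2,*b); d/=np.linalg.norm(d);e/=np.linalg.norm(e)
    s=np.linalg.lstsq(np.c_[d,-e],q-p,rcond=None)[0]; A=p+s[0]*d;B=q+s[1]*e
    return (A+B)/2,np.linalg.norm(A-B)
def proj(c,P):
    l=Rm(c).T@(np.asarray(P)-c["position"]); return c["cx"]-c["fx"]*l[0]/l[2], c["cy"]+c["fy"]*l[1]/l[2]
E
python3 - <<'E'
from cell import env
from h import *
import pickle
cs={}
for n in ["side","top"]:
    c=env.read_camera(n); cs[n]=c
    im=c["pixels"][:,:,::-1]
    x0,y0,w,h=((160,125,200,150) if n=="top" else (145,60,280,210))
    if n=="side": 
        for k,(x0,y0) in enumerate([(145,215),(240,60)]):
            cv2.imwrite(f"pics/sidec{k}.png",cv2.resize(im[y0:y0+150,x0:x0+200],None,fx=4,fy=4,interpolation=cv2.INTER_CUBIC))
    else:
        for k,(x0,y0) in enumerate([(160,125),(300,150)]):
            cv2.imwrite(f"pics/topc{k}.png",cv2.resize(im[y0:y0+150,x0:x0+200],None,fx=4,fy=4,interpolation=cv2.INTER_CUBIC))
pickle.dump(cs,open("c0.pkl","wb"))
E
```

```text
(no output)
```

View pics/topc0.png

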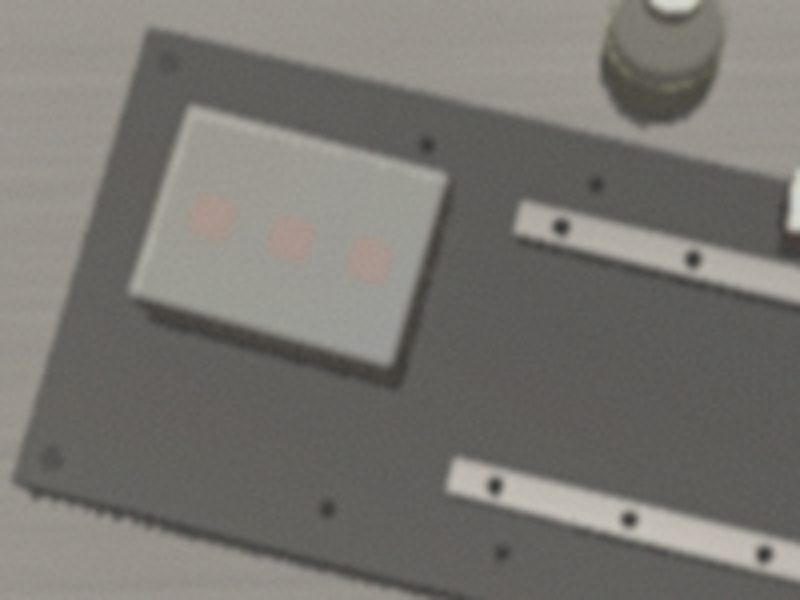

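View pics/topc1.png

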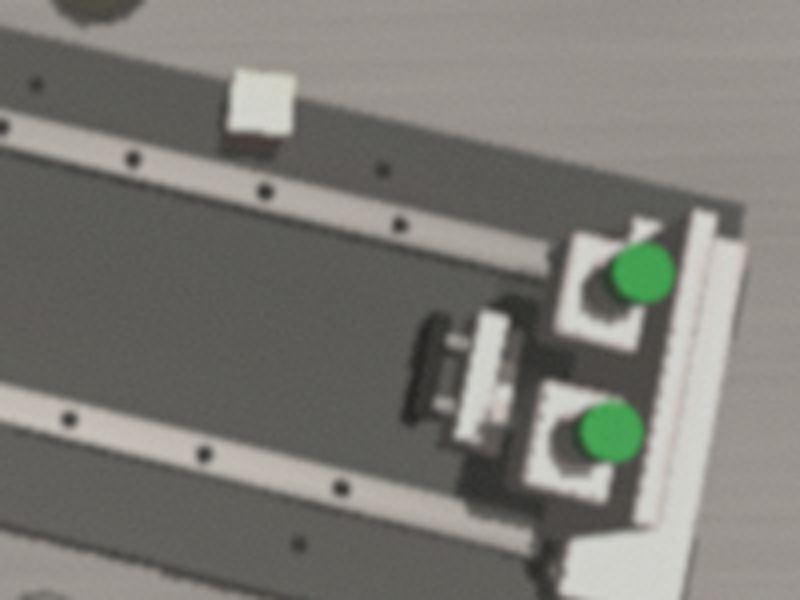

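View pics/sidec0.png

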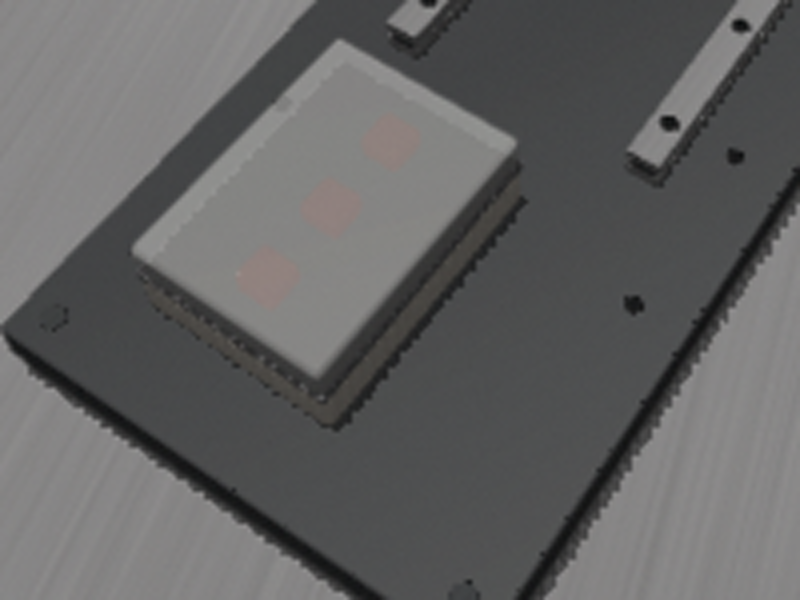

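View pics/sidec1.png

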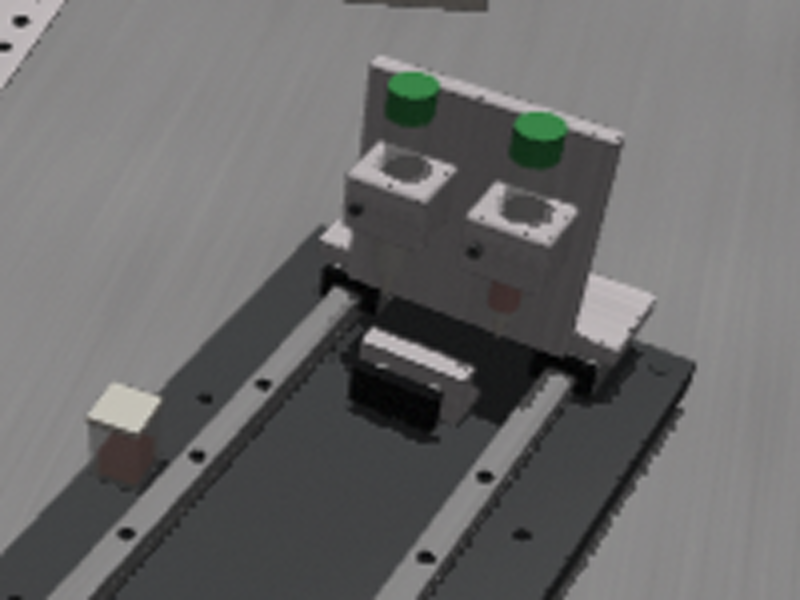

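```bash
cat > m.py <<'E'
from h import *
import pickle
cs=pickle.load(open("c0.pkl","rb"));T,S=cs["top"],cs["side"]
f=lambda p,o:((p[0]+.5)/4-.5+o[0],(p[1]+.5)/4-.5+o[1])
t0=lambda *p:f(p,(160,125)); t1=lambda *p:f(p,(300,150)); s0=lambda *p:f(p,(145,215)); s1=lambda *p:f(p,(240,60))
print("box tri")
bt=[t0(190,105),t0(447,176),t0(393,366),t0(131,296)];bs=[s0(340,40),s0(517,142),s0(318,378),s0(133,248)]
# order: top list: far-back(left,top), far-front...
bs=[bs[3],bs[0],bs[1],bs[2]]
for a,b in zip(bt,bs): print(*[np.round(x,4) for x in tri(T,a,S,b)])
print("rails tri")
hf=[t0(561,227),t0(693,259),t1(265,191),t1(400,225)]; hn=[t0(495,485),t0(629,519),t0(764,554),t1(342,488)]
sf=[None,s1(126,533),s1(197,456),s1(263,384)]
# near: s0(670,122),(741,25), s1 (427,557),(485,477)
sn=[s0(670,122),s0(741,25),s1(427,557),s1(485,477)]
sf[0]=s0(428,2)
for A,B in((hf,sf),(hn,sn)):
    P=[]
    for a,b in zip(A,B):
        if b: print(*[np.round(x,4) for x in tri(T,a,S,b)], end=' ')
        print("top",np.round(onz(T,*a,.047),4),"side",np.round(onz(S,*b,.047),4))
E
python3 m.py
```

```text
box tri
[0.6842 0.1788 0.0694] 0.001
[0.6502 0.0662 0.069 ] 0.0007
[0.5669 0.0902 0.0673] 0.0006
[0.6    0.2037 0.0671] 0.0003
rails tri
[0.633  0.0164 0.0426] 0.001 top [0.6324 0.0166 0.047 ] side [0.631  0.0198 0.047 ]
[ 0.617  -0.0417  0.045 ] 0.0006 top [ 0.6168 -0.0415  0.047 ] side [ 0.616 -0.04   0.047]
[ 0.6014 -0.0995  0.0447] 0.0009 top [ 0.6014 -0.0991  0.047 ] side [ 0.6003 -0.0972  0.047 ]
[ 0.5853 -0.158   0.0449] 0.0007 top [ 0.5852 -0.1575  0.047 ] side [ 0.5844 -0.1556  0.047 ]
[0.5171 0.0474 0.0451] 0.0015 top [0.5176 0.0474 0.047 ] side [0.5161 0.0487 0.047 ]
[ 0.5015 -0.0105  0.0452] 0.0015 top [ 0.502  -0.0104  0.047 ] side [ 0.5006 -0.0089  0.047 ]
[ 0.4854 -0.0682  0.0457] 0.0017 top [ 0.4861 -0.0681  0.047 ] side [ 0.4844 -0.0669  0.047 ]
[ 0.4701 -0.1269  0.0447] 0.0017 top [ 0.4708 -0.1265  0.047 ] side [ 0.4692 -0.1244  0.047 ]
```

```bash
cat >> m.py <<'E'
print("----")
f_=[onz(T,*a,.047)[:2] for a in hf]; n_=[onz(T,*a,.047)[:2] for a in hn]
f_=np.array(f_);n_=np.array(n_)
def ang(P): 
    d=P[-1]-P[0]; return np.degrees(np.arctan2(d[1],d[0]))
print(ang(f_),ang(n_))
starts=[t0(521,202),t0(516,233),t0(455,459),t0(447,490)]
st=np.array([onz(T,*a,.047)[:2] for a in starts]); print(st)
a=np.radians((ang(f_)+ang(n_))/2); ux=np.array([np.cos(a),np.sin(a)]); uy=np.array([-ux[1],ux[0]])
mid=(f_.mean(0)@uy+n_.mean(0)@uy)/2
print("start x",st@ux,"rail y",f_@uy-mid,n_@uy-mid,"edges",st@uy-mid)
mx=(st@ux).mean(); mouth=ux*mx+uy*mid; print("mouth",mouth,"ux",ux,"uy",uy)
for nm,C,L in(("top",T,bt),("side",S,bs)):
    b=np.array([onz(C,*p,.074)[:2] for p in L]); 
    print(nm,"lane coords box",np.round(np.c_[(b-mouth)@ux,(b-mouth)@uy],4).tolist(), "ctr",((b-mouth)@ux).mean(),((b-mouth)@uy).mean(), "world ctr",b.mean(0))
    e=(b[1]-b[0]+b[2]-b[3]); print("box ang",np.degrees(np.arctan2(e[1],e[0])))
print("side holes lane", [np.round([(onz(S,*p,.047)[:2]-mouth)@ux,(onz(S,*p,.047)[:2]-mouth)@uy],4) for p in sf+sn])
print("top holes lane", [np.round([(onz(T,*p,.047)[:2]-mouth)@ux,(onz(T,*p,.047)[:2]-mouth)@uy],4) for p in hf+hn])
for n,p,z in(("bottle",(328,121),.105),("jar",(311,310),.042),("cuv",t1(262,102),.072)):
    w=onz(T,*p,z)[:2]; print(n,w,(w-mouth)@ux,(w-mouth)@uy)
E
python3 m.py | sed '1,/----/d'
```

```text
-105.17619258418746 -105.08475677497539
[[0.64416738 0.03416149]
 [0.63000545 0.03659785]
 [0.52927041 0.06465029]
 [0.51576055 0.06825221]]
start x [-0.20111652 -0.1997719  -0.20055822 -0.20050896] rail y [0.05939635 0.05953422 0.0596709  0.05925245] [-0.05942912 -0.05941861 -0.05972075 -0.05928543] edges [ 0.06615866  0.05185173 -0.05271342 -0.06669511]
mouth [0.58013836 0.05082422] ux [-0.26101799 -0.96533394] uy [ 0.96533394 -0.26101799]
top lane coords box [[-0.1498, 0.0663], [-0.0327, 0.0627], [-0.0339, -0.0238], [-0.151, -0.022]] ctr -0.09183402589831172 0.02081892896304658 world ctr [0.62420592 0.13404061]
box ang -106.45843113588518
side lane coords box [[-0.152, 0.0639], [-0.0359, 0.0604], [-0.0382, -0.026], [-0.1551, -0.0234]] ctr -0.09528700698482809 0.01871010118631002 world ctr [0.62307148 0.13792433]
box ang -106.63800362458677
side holes lane [array([0.0167, 0.0572]), array([0.0783, 0.0583]), array([0.1376, 0.0581]), array([0.1981, 0.058 ]), array([ 0.0187, -0.0613]), array([ 0.0785, -0.0612]), array([ 0.1386, -0.0617]), array([ 0.1981, -0.0614])]
top holes lane [array([0.0194, 0.0594]), array([0.0796, 0.0595]), array([0.1392, 0.0597]), array([0.1998, 0.0593]), array([ 0.0196, -0.0594]), array([ 0.0795, -0.0594]), array([ 0.1393, -0.0597]), array([ 0.1997, -0.0593])]
bottle [ 0.72213247 -0.0317292 ] 0.04262860582881406 0.15861965771814532
jar [0.40761582 0.00171306] 0.0924401616143178 -0.15372296898186807
cuv [ 0.63529616 -0.09556752] 0.12691974021734906 0.09145657276264853
```

```bash
cat >> h.py <<'E'
M=np.array([0.5801,0.0508]);ux=np.array([-.2610,-.9653]);uy=np.array([.9653,-.2610]);LA=-105.13
def to(lx,ly,z,yaw):
    """print shift/turn in tool axes from measured pose to lane pose"""
    from cell import env
    o=env.get_obs(); R=Ro.from_euler('xyz',o["tool_rot"],degrees=True); R2=Ro.from_euler('xyz',[180,0,yaw],degrees=True)
    t=np.r_[M+ux*lx+uy*ly,z]; print("world",t.round(4),"shift",R.inv().apply(t-o["tool_pos"]).round(4),"turn",(R.inv()*R2).as_rotvec().round(4))
def st():
    from cell import env
    o=env.get_obs(); p=o["tool_pos"]; q=p[:2]-M
    print("t",round(o["time_s"],2),"lane",(q@ux).round(4),(q@uy).round(4),"z",p[2].round(4),"rot",o["tool_rot"].round(2),"F lane",(o["force"][:2]@ux).round(2),(o["force"][:2]@uy).round(2),"Fz",o["force"][2].round(2),"w",round(o["grip_width"],4))
E
python3 -c "
from h import *
st(); to(-.092,.100,.2215,74.87)"
```

```text
t 0.25 lane -0.4417 -0.4478 z 0.222 rot [1.7999e+02 5.0000e-02 6.6120e+01] F lane -0.51 0.65 Fz -1.23 w 0.0872
world [0.7006 0.1135 0.2215] shift [-0.2623  0.5946  0.0008] turn [ 0.      0.0009 -0.1527]
```

send_rows(
  steps=[
    [[-0.0131, 0.0297, 0], [0, 0, 0], 0.06],
    [[-0.0262, 0.0595, 0], [0, 0, 0], 0.06],
    [[-0.0393, 0.0892, 0], [0, 0, 0], 0.06],
    [[-0.0525, 0.119, 0], [0, 0, 0], 0.06],
    [[-0.0656, 0.1487, 0], [0, 0, 0], 0.06],
  ],
)

```text
time_s: 0.67
tool_pos: [0.3734, 0.4729, 0.2225]
tool_rot: [180.0, -0.0, 66.1]
force: [0.6, 0.5, 0.6]
grip_width: 0.0636
```

send_rows(
  steps=[
    [[-0.0131, 0.0297, 0], [0, 0, 0], 0.06],
    [[-0.0262, 0.0595, 0], [0, 0, 0], 0.06],
    [[-0.0393, 0.0892, 0], [0, 0, 0], 0.06],
    [[-0.0525, 0.119, 0], [0, 0, 0], 0.06],
    [[-0.0656, 0.1487, 0], [0, 0, 0], 0.06],
  ],
)

```text
time_s: 1.08
tool_pos: [0.4828, 0.3526, 0.2226]
tool_rot: [180.0, -0.0, 66.1]
force: [0.9, -0.3, -0.5]
grip_width: 0.0602
```

send_rows(
  steps=[
    [[-0.0131, 0.0297, 0], [0, 0, 0], 0.06],
    [[-0.0262, 0.0595, 0], [0, 0, 0], 0.06],
    [[-0.0393, 0.0892, 0], [0, 0, 0], 0.06],
    [[-0.0525, 0.119, 0], [0, 0, 0], 0.06],
    [[-0.0656, 0.1487, 0], [0, 0, 0], 0.06],
  ],
)

```text
time_s: 1.5
tool_pos: [0.5922, 0.2325, 0.2226]
tool_rot: [180.0, -0.0, 66.1]
force: [1.1, 0.7, 0.1]
grip_width: 0.0601
```

send_rows(
  steps=[
    [[-0.0131, 0.0297, 0], [0, 0, -0.04], 0.06],
    [[-0.0262, 0.0595, 0], [0, 0, -0.08], 0.06],
    [[-0.0393, 0.0892, 0], [0, 0, -0.12], 0.06],
    [[-0.0525, 0.119, 0], [0, 0, -0.1527], 0.06],
    [[-0.0656, 0.1487, 0], [0, 0, -0.1527], 0.06],
  ],
)

```text
time_s: 1.92
tool_pos: [0.7017, 0.1124, 0.2225]
tool_rot: [-180.0, -0.0, 75.0]
force: [1.4, 0.7, 0.1]
grip_width: 0.06
```

```bash
python3 -c "
from h import *
st(); to(-.092,.100,.13,74.87)"
```

```text
t 1.92 lane -0.0912 0.1013 z 0.2225 rot [-1.7999e+02 -1.0000e-02  7.4960e+01] F lane -1.02 1.18 Fz 0.12 w 0.06
world [0.7006 0.1135 0.13  ] shift [ 0.0007 -0.0013  0.0925] turn [-0.0001 -0.0001  0.0016]
```

Good tracking. Lower to z≈0.06 (still clear of the box) and look.

send_rows(
  steps=[
    [[0.0, 0, 0.035], [0, 0, 0.0016], 0.06],
    [[0, 0, 0.07], [0, 0, 0.0016], 0.06],
    [[0, 0, 0.105], [0, 0, 0.0016], 0.06],
    [[0, 0, 0.14], [0, 0, 0.0016], 0.06],
    [[0, 0, 0.1625], [0, 0, 0.0016], 0.06],
  ],
)

```text
time_s: 2.33
tool_pos: [0.6985, 0.1134, 0.0556]
tool_rot: [-179.7, 0.1, 74.8]
force: [-1.3, 0.4, -1.2]
grip_width: 0.06
```

```bash
python3 - <<'E'
from h import *
from cell import env
import pickle
st()
cs={}
for n,(x0,y0) in (("side",(145,190)),("top",(160,100))):
    c=env.read_camera(n); cs[n]=c
    im=c["pixels"][:,:,::-1]
    cv2.imwrite(f"pics/{n}1.png",cv2.resize(im[y0:y0+150,x0:x0+200],None,fx=4,fy=4,interpolation=cv2.INTER_CUBIC))
pickle.dump(cs,open("c1.pkl","wb"))
E
```

```text
t 2.33 lane -0.0913 0.098 z 0.0556 rot [-1.7973e+02  1.2000e-01  7.4780e+01] F lane -0.08 -1.42 Fz -1.17 w 0.06
```

View pics/side1.png

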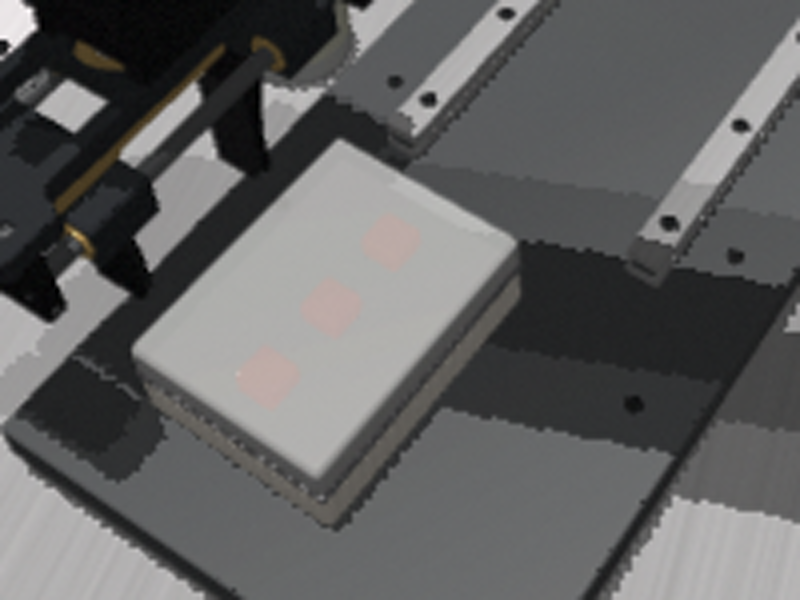

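View pics/top1.png

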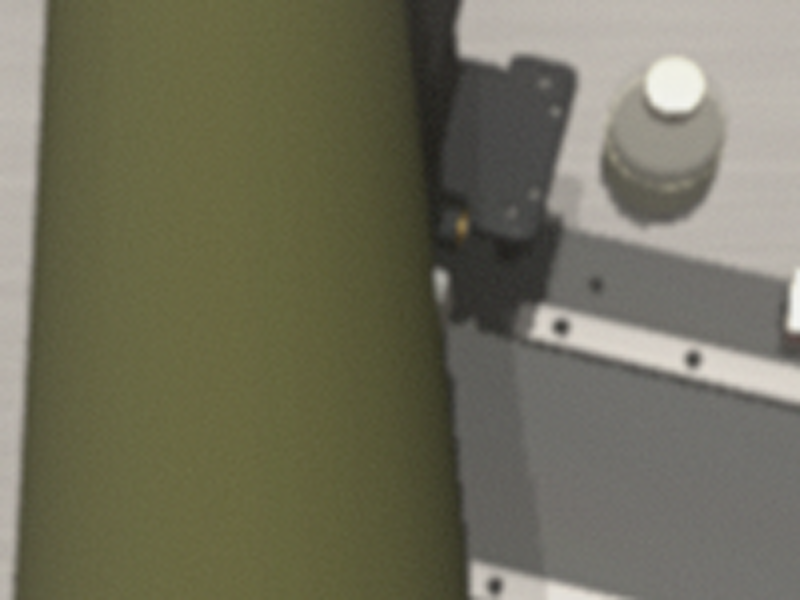

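```bash
python3 - <<'E'
from h import *
import pickle
from cell import env
c=pickle.load(open("c1.pkl","rb"))["side"]; o=env.get_obs(); R=Ro.from_euler('xyz',o["tool_rot"],degrees=True).as_matrix()
for x in(-.045,-.03,.03,.045):
    for y in(-.0095,.0095):
        u,v=proj(c,o["tool_pos"]+R@[x,y,0]); print(x,y,round((u-145+.5)*4),round((v-190+.5)*4))
E
```

```text
-0.045 -0.0095 280 158
-0.045 0.0095 245 139
-0.03 -0.0095 257 183
-0.03 0.0095 221 163
0.03 -0.0095 156 288
0.03 0.0095 120 265
0.045 -0.0095 129 316
0.045 0.0095 93 293
```

send_rows(
  steps=[
    [[0, 0, 0.004], [0, 0, 0], 0.06],
    [[0, 0.0, 0.008], [0, 0, 0], 0.06],
    [[0, 0, 0.01], [0, 0, 0], 0.06],
    [[0, 0, 0.01], [0, 0, 0], 0.06],
    [[0, 0, 0.01], [0, 0, 0], 0.06],
  ],
)

```text
time_s: 2.85
tool_pos: [0.7016, 0.1138, 0.0515]
tool_rot: [179.9, -0.1, 74.8]
force: [-0.5, -0.4, -0.1]
grip_width: 0.06
```

```bash
python3 -c "
from h import *
st(); to(-.092,.08,.048,74.87)"
```

```text
t 2.85 lane -0.0925 0.1009 z 0.0515 rot [ 1.7989e+02 -6.0000e-02  7.4780e+01] F lane 0.56 -0.38 Fz -0.06 w 0.06
world [0.6813 0.1187 0.048 ] shift [-0.0006 -0.0209  0.0035] turn [ 0.0019 -0.0011 -0.0016]
```

send_rows(
  steps=[
    [[0, -0.005, 0.002], [0, 0, 0], 0.06],
    [[0, -0.01, 0.003], [0, 0, 0], 0.06],
    [[0, -0.015, 0.003], [0, 0, 0], 0.06],
    [[0, -0.018, 0.003], [0, 0, 0], 0.06],
    [[0, -0.021, 0.003], [0, 0, 0], 0.06],
  ],
)

```text
time_s: 3.27
tool_pos: [0.68, 0.1196, 0.0472]
tool_rot: [-180.0, -0.0, 74.8]
force: [-0.6, -0.6, 0.9]
grip_width: 0.0601
```

send_rows(
  steps=[
    [[0, -0.002, 0], [0, 0, 0], 0.06],
    [[0, -0.004, 0], [0, 0, 0], 0.06],
    [[0, -0.006, 0], [0, 0, 0], 0.06],
    [[0, -0.008, 0], [0, 0, 0], 0.06],
    [[0, -0.01, 0], [0, 0, 0], 0.06],
  ],
)

```text
time_s: 3.68
tool_pos: [0.6713, 0.1215, 0.0473]
tool_rot: [179.9, -0.0, 74.8]
force: [1.4, -0.7, 1.3]
grip_width: 0.06
```

```bash
cat > look.py <<'E'
from h import *
from cell import env
import pickle,sys
st()
k=sys.argv[1]; cs={}
for a in sys.argv[2:]:
    n,x0,y0=a.split(","); x0=int(x0);y0=int(y0)
    c=env.read_camera(n); cs[n]=c
    im=c["pixels"][:,:,::-1]
    cv2.imwrite(f"pics/{n}{k}.png",cv2.resize(im[y0:y0+150,x0:x0+200],None,fx=4,fy=4,interpolation=cv2.INTER_CUBIC))
pickle.dump(cs,open(f"c{k}.pkl","wb"))
E
python3 look.py 2 side,145,190
```

```text
t 3.68 lane -0.0921 0.0695 z 0.0473 rot [ 1.7994e+02 -1.0000e-02  7.4760e+01] F lane 0.34 1.57 Fz 1.26 w 0.06
```

View pics/side2.png

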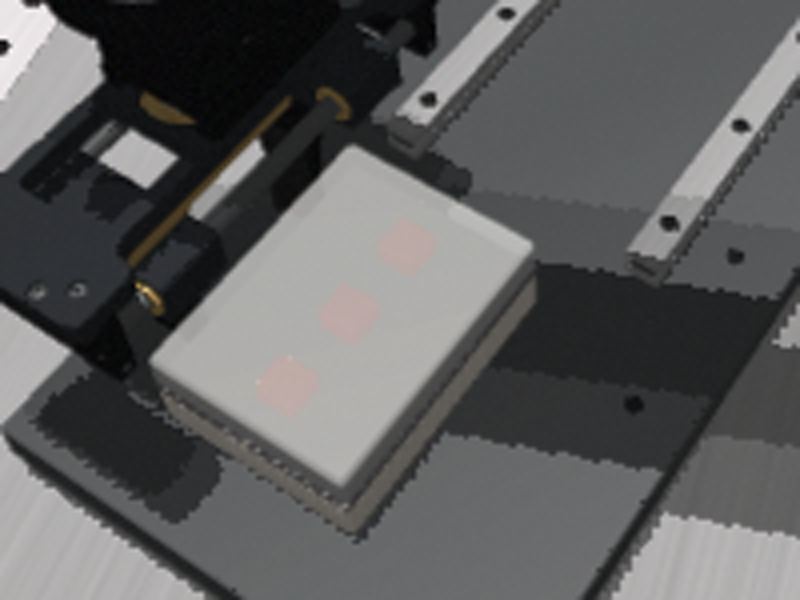

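```bash
cat > bx.py <<'E'
# usage: bx.py k cam x0 y0 [rear-far, front-far, front-near, rear-near corners 4x px]
from h import *
import pickle,sys
k,n,x0,y0=sys.argv[1],sys.argv[2],int(sys.argv[3]),int(sys.argv[4])
c=pickle.load(open(f"c{k}.pkl","rb"))[n]
v=np.array([float(t) for a in sys.argv[5:] for t in a.split(",")]).reshape(-1,2)
b=np.array([onz(c,(p[0]+.5)/4-.5+x0,(p[1]+.5)/4-.5+y0,.074)[:2] for p in v])-M
b=np.c_[b@ux,b@uy]+( [.0015,.0015] if n=="side" else 0)
e=b[1]-b[0]+b[2]-b[3]
print((b*1000).round(1).tolist(),"ctr",(b.mean(0)*1000).round(1),"skew",np.degrees(np.arctan2(e[1],e[0])).round(2))
E
python3 bx.py 2 side 145 190 152,362 348,147 536,245 345,488
python3 bx.py 1 side 145 190 133,351 340,140 520,243 318,478
E
```

```text
[[-151.0, 55.7], [-35.5, 57.0], [-34.0, -31.2], [-151.5, -31.7]] ctr [-93.   12.5] skew 0.44
[[-151.4, 64.5], [-34.4, 61.9], [-36.5, -25.7], [-153.6, -21.8]] ctr [-94.   19.7] skew -1.58bash: E: command not found
```

send_rows(
  steps=[
    [[0, -0.0025, 0], [0, 0, 0], 0.06],
    [[0, -0.005, 0], [0, 0, 0], 0.06],
    [[0, -0.0075, 0], [0, 0, 0], 0.06],
    [[0, -0.01, 0], [0, 0, 0], 0.06],
    [[0, -0.0125, 0], [0, 0, 0], 0.06],
  ],
)

```text
time_s: 4.15
tool_pos: [0.6589, 0.1251, 0.0473]
tool_rot: [180.0, -0.0, 74.8]
force: [2.0, -1.2, 1.3]
grip_width: 0.0599
```

```bash
python3 look.py 3 side,145,190
```

```text
t 4.15 lane -0.0923 0.0566 z 0.0473 rot [ 1.7997e+02 -1.0000e-02  7.4780e+01] F lane 0.67 2.26 Fz 1.25 w 0.0599
```

View pics/side3.png

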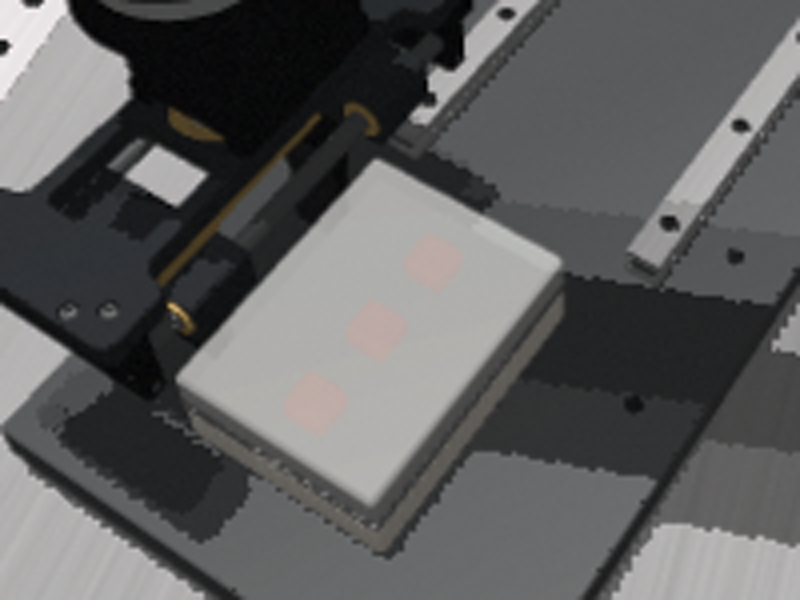

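send_rows(
  steps=[
    [[0, 0.005, 0], [0, 0, 0], 0.05],
    [[0, 0.015, 0], [0, 0, 0], 0.05],
    [[0, 0.025, -0.01], [0, 0, 0], 0.05],
    [[0, 0.025, -0.04], [0, 0, 0], 0.05],
    [[0, 0.025, -0.07], [0, 0, 0], 0.05],
  ],
)

```text
time_s: 4.62
tool_pos: [0.6815, 0.1179, 0.1152]
tool_rot: [-179.7, 0.2, 74.8]
force: [0.4, 0.7, 0.0]
grip_width: 0.0505
```

```bash
python3 bx.py 3 side 145 190 178,382 373,157 563,262 370,510; python3 -c "
from h import *
from cell import env
print(env.get_obs()['qpos'].round(1))
st(); to(-.195,.0,.11,164.87); to(-.195,0,.11,-15.13)"
```

```text
[[-152.0, 42.5], [-34.1, 45.7], [-34.9, -43.9], [-153.1, -43.5]] ctr [-93.5   0.2] skew 0.68
[-22.3  27.5  14.   84.1  -6.8  69.6  67.4]
t 4.62 lane -0.0913 0.0803 z 0.1152 rot [-1.797e+02  1.600e-01  7.475e+01] F lane -0.74 0.23 Fz 0.01 w 0.0505
world [0.631 0.239 0.11 ] shift [ 0.1036 -0.0805  0.0053] turn [-0.0062 -0.0019 -1.5729]
world [0.631 0.239 0.11 ] shift [ 0.1036 -0.0805  0.0053] turn [-0.0019  0.0062  1.5687]
```

send_rows(
  steps=[
    [[0.02, -0.016, 0], [0, 0, 0.12], 0.05],
    [[0.041, -0.032, 0], [0, 0, 0.24], 0.05],
    [[0.062, -0.048, 0], [0, 0, 0.36], 0.05],
    [[0.083, -0.064, 0], [0, 0, 0.48], 0.05],
    [[0.1036, -0.0805, 0], [0, 0, 0.6], 0.05],
  ],
)

```text
time_s: 5.03
tool_pos: [0.6315, 0.2408, 0.1166]
tool_rot: [-179.9, 0.1, 40.1]
force: [0.2, 0.5, -0.1]
grip_width: 0.0501
```

send_rows(
  steps=[
    [[0, 0, 0], [0, 0, 0.12], 0.05],
    [[0, 0, 0], [0, 0, 0.24], 0.05],
    [[0, 0, 0], [0, 0, 0.36], 0.05],
    [[0, 0, 0], [0, 0, 0.48], 0.05],
    [[0, 0, 0], [0, 0, 0.6], 0.05],
  ],
)

```text
time_s: 5.45
tool_pos: [0.6319, 0.2398, 0.1165]
tool_rot: [180.0, 0.1, 5.7]
force: [-0.1, -0.9, -0.3]
grip_width: 0.0504
```

send_rows(
  steps=[
    [[0, 0, 0], [0, 0, 0.12], 0.05],
    [[0, 0, 0], [0, 0, 0.24], 0.05],
    [[0, 0, 0], [0, 0, 0.3687], 0.05],
    [[0, 0, 0], [0, 0, 0.3687], 0.05],
    [[0, 0, 0], [0, 0, 0.3687], 0.05],
  ],
)

```text
time_s: 5.87
tool_pos: [0.6321, 0.2398, 0.1166]
tool_rot: [180.0, 0.1, -14.9]
force: [-0.5, 0.4, -0.2]
grip_width: 0.0498
```

```bash
python3 look.py 4 side,145,190 top,160,100; python3 -c "
from h import *
to(-.2,0,.05,-15.13)"
```

```text
t 5.87 lane -0.196 0.0009 z 0.1166 rot [ 1.7996e+02  5.0000e-02 -1.4900e+01] F lane -0.26 -0.57 Fz -0.2 w 0.0498
world [0.6323 0.2439 0.05  ] shift [-0.001  -0.0041  0.0668] turn [0.0003 0.0007 0.0035]
```

View pics/side4.png

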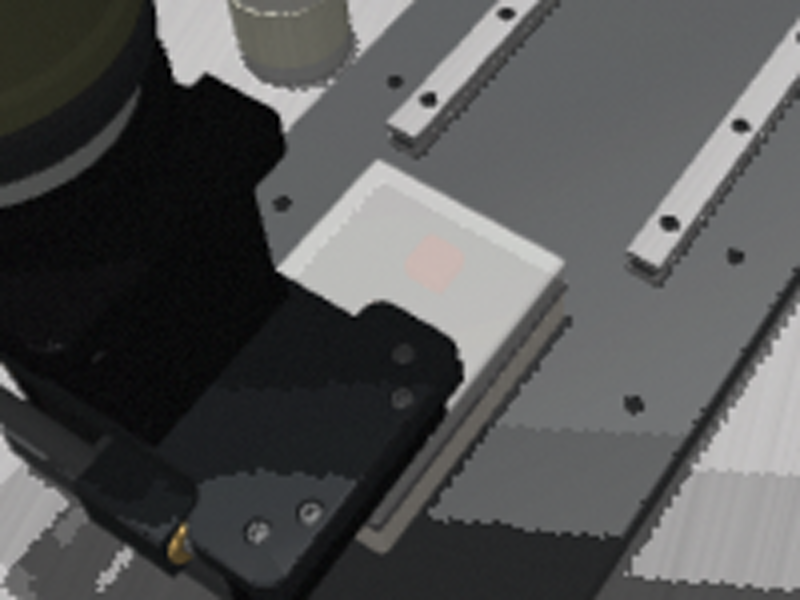

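View pics/top4.png

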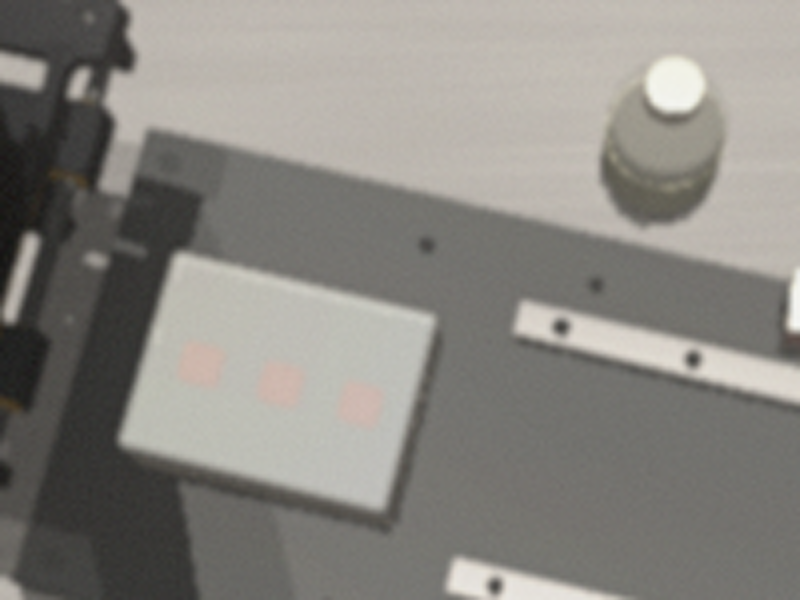

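```bash
python3 bx.py 4 top 160 100 176,254 437,317 382,513 119,440
python3 - <<'E'
from h import *
import pickle
c=pickle.load(open("c4.pkl","rb"))["top"]; im=c["pixels"].astype(int)[100:250,160:360]
m=((im.min(2)>150)&(np.indices(im.shape[:2])[1]<112)&(np.indices(im.shape[:2])[0]>62)).astype(np.uint8)
m=cv2.morphologyEx(m,cv2.MORPH_CLOSE,np.ones((5,5)))
cs,_=cv2.findContours(m,cv2.RETR_EXTERNAL,cv2.CHAIN_APPROX_NONE)
k=max(cs,key=cv2.contourArea);print(cv2.contourArea(k),(cv2.boxPoints(cv2.minAreaRect(k))*4).round().tolist())
E
```

```text
[[-149.6, 43.5], [-32.3, 44.0], [-33.2, -44.4], [-150.6, -41.7]] ctr [-91.4   0.4] skew -0.56
3259.0 [[120.0, 441.0], [171.0, 245.0], [434.0, 314.0], [383.0, 509.0]]
```

send_rows(
  steps=[
    [[-0.001, 0, 0.016], [0, 0, 0.0035], 0.05],
    [[-0.001, 0, 0.032], [0, 0, 0.0035], 0.05],
    [[-0.001, 0, 0.048], [0, 0, 0.0035], 0.05],
    [[-0.001, 0, 0.0645], [0, 0, 0.0035], 0.05],
    [[-0.001, 0, 0.0645], [0, 0, 0.0035], 0.05],
  ],
)

```text
time_s: 6.38
tool_pos: [0.6289, 0.2391, 0.0488]
tool_rot: [179.8, 0.3, -15.2]
force: [-1.9, 0.3, -0.7]
grip_width: 0.0498
```

send_rows(
  steps=[
    [[0, 0.005, 0], [0, 0, 0], 0.05],
    [[0, 0.01, 0], [0, 0, 0], 0.05],
    [[0, 0.015, 0], [0, 0, 0], 0.05],
    [[0, 0.02, 0], [0, 0, 0], 0.05],
    [[0, 0.024, 0], [0, 0, 0], 0.05],
  ],
)

```text
time_s: 6.8
tool_pos: [0.6257, 0.2157, 0.0537]
tool_rot: [-179.9, -0.1, -15.3]
force: [0.9, 0.2, 0.6]
grip_width: 0.0499
```

```bash
python3 look.py 5 top,160,100; python3 -c "
from h import *
to(-.16,0,.052,-15.13)"
```

```text
t 6.8 lane -0.1711 0.001 z 0.0537 rot [-1.7995e+02 -7.0000e-02 -1.5340e+01] F lane -0.38 0.8 Fz 0.62 w 0.0499
world [0.6219 0.2052 0.052 ] shift [-0.001   0.0101  0.0015] turn [-0.0001 -0.0009 -0.0046]
```

View pics/top5.png

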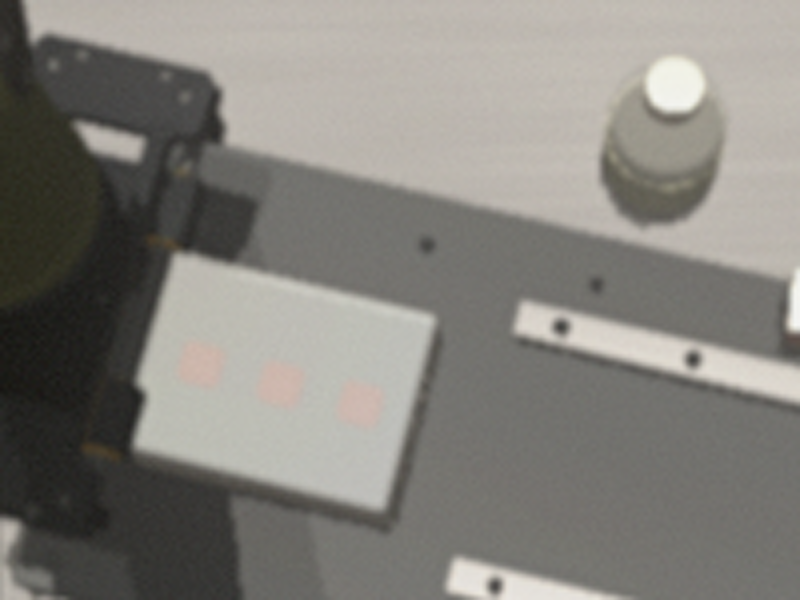

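send_rows(
  steps=[
    [[-0.001, 0.004, 0.001], [0, 0, -0.0046], 0.05],
    [[-0.001, 0.008, 0.001], [0, 0, -0.0046], 0.05],
    [[-0.001, 0.012, 0.001], [0, 0, -0.0046], 0.05],
    [[-0.001, 0.017, 0.001], [0, 0, -0.0046], 0.05],
    [[-0.001, 0.022, 0.001], [0, 0, -0.0046], 0.05],
  ],
)

```text
time_s: 7.27
tool_pos: [0.6184, 0.196, 0.0517]
tool_rot: [-180.0, -0.0, -15.0]
force: [0.7, 2.2, -0.2]
grip_width: 0.05
```

send_rows(
  steps=[
    [[0, 0.005, 0], [0, 0, 0], 0.05],
    [[0, 0.01, 0], [0, 0, 0], 0.05],
    [[0, 0.015, 0], [0, 0, 0], 0.05],
    [[0, 0.019, 0], [0, 0, 0], 0.05],
    [[0, 0.022, 0], [0, 0, 0], 0.05],
  ],
)

```text
time_s: 7.68
tool_pos: [0.6127, 0.1739, 0.0517]
tool_rot: [-180.0, -0.0, -15.1]
force: [0.0, 0.5, 1.0]
grip_width: 0.0501
```

```bash
python3 look.py 6 top,160,100 side,180,150
```

```text
t 7.68 lane -0.1273 -0.0006 z 0.0517 rot [-1.7999e+02 -1.0000e-02 -1.5060e+01] F lane -0.46 -0.12 Fz 1.05 w 0.0501
```

View pics/top6.png

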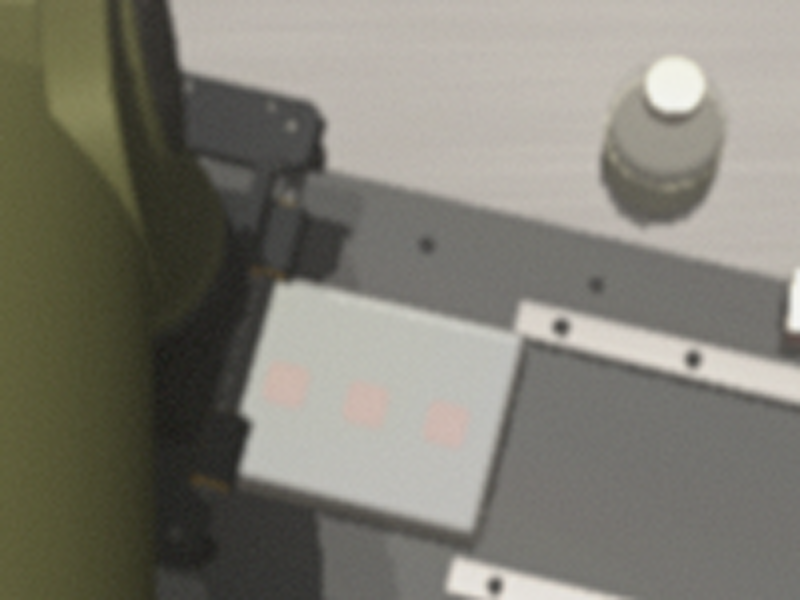

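View pics/side6.png

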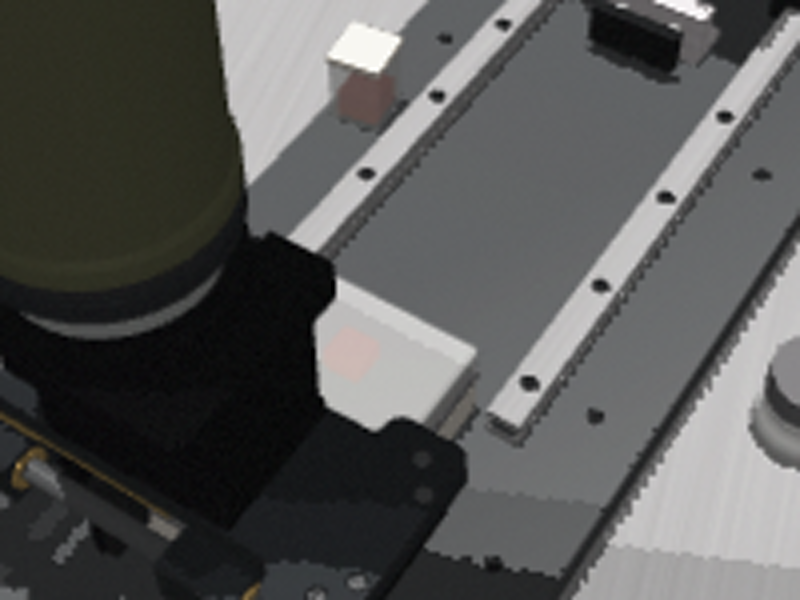

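```bash
python3 bx.py 6 top 160 100 275,279 523,337 471,533 240,475; python3 - <<'E'
from h import *
import pickle
c=pickle.load(open("c6.pkl","rb"))["side"]
for p in [(476,348)]:
    b=onz(c,(p[0]+.5)/4-.5+180,(p[1]+.5)/4-.5+150,.074)[:2]-M; print("side front-near",b@ux+.0015,b@uy+.0015)
E
```

```text
[[-104.8, 43.2], [5.8, 44.5], [5.5, -43.4], [-96.2, -43.5]] ctr [-47.4   0.2] skew 0.37
side front-near 0.005201839879906451 -0.04249130828824136
```

send_rows(
  steps=[
    [[0, 0.006, 0], [0, 0, 0], 0.05],
    [[0, 0.012, 0], [0, 0, 0], 0.05],
    [[0, 0.018, 0], [0, 0, 0], 0.05],
    [[0, 0.024, 0], [0, 0, 0], 0.05],
    [[0, 0.03, 0], [0, 0, 0], 0.05],
  ],
)

```text
time_s: 8.2
tool_pos: [0.6047, 0.1446, 0.0515]
tool_rot: [180.0, 0.0, -15.1]
force: [0.4, 1.4, -0.9]
grip_width: 0.0499
```

send_rows(
  steps=[
    [[0, 0.006, 0], [0, 0, 0], 0.05],
    [[0, 0.012, 0], [0, 0, 0], 0.05],
    [[0, 0.018, 0], [0, 0, 0], 0.05],
    [[0, 0.023, 0], [0, 0, 0], 0.05],
    [[0, 0.027, 0], [0, 0, 0], 0.05],
  ],
)

```text
time_s: 8.62
tool_pos: [0.5977, 0.1185, 0.0515]
tool_rot: [180.0, 0.0, -15.1]
force: [1.2, 0.4, -1.3]
grip_width: 0.0502
```

```bash
python3 look.py 7 top,230,120 side,220,80
```

```text
t 8.62 lane -0.07 -0.0007 z 0.0515 rot [ 1.7999e+02  1.0000e-02 -1.5070e+01] F lane -0.71 1.01 Fz -1.31 w 0.0502
```

View pics/top7.png

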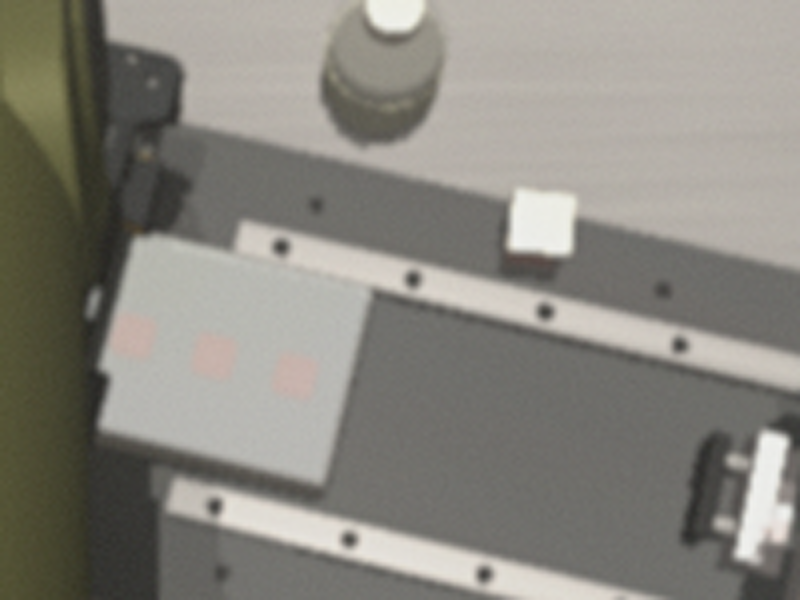

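View pics/side7.png

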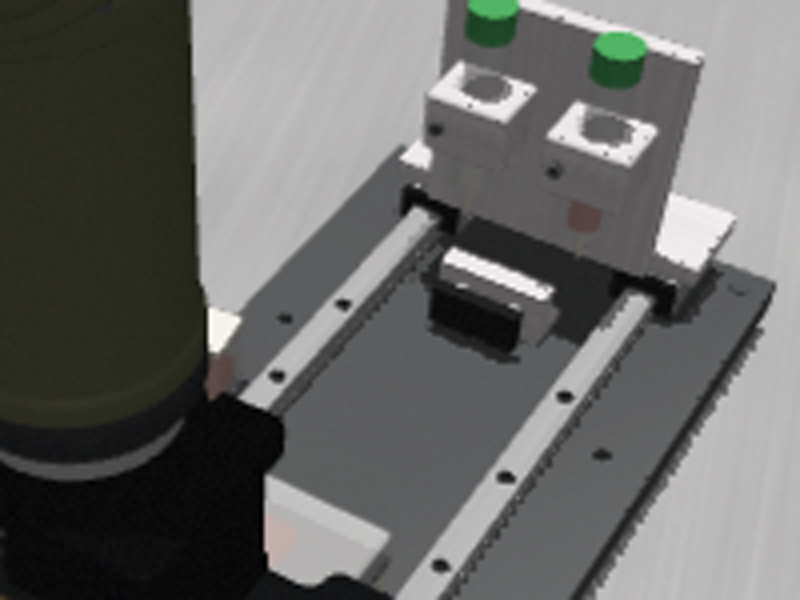

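```bash
python3 bx.py 7 top 230 120 160,237 373,290 324,487 105,433; python3 - <<'E'
from h import *
import pickle
c=pickle.load(open("c7.pkl","rb"))["side"]
for p in [(389,537)]:
    b=onz(c,(p[0]+.5)/4-.5+220,(p[1]+.5)/4-.5+80,.074)[:2]-M; print("side front-near",b@ux+.0015,b@uy+.0015)
T=pickle.load(open("c7.pkl","rb"))["top"]
# stop pad front top edge z=.061: front corners
for p in [(717,433),(690,537)]:
    b=onz(T,(p[0]+.5)/4-.5+230,(p[1]+.5)/4-.5+120,.061)[:2]-M; print("pad top front",b@ux,b@uy)
S=c
for p in [(430,290),(521,322)]:
    b=onz(S,(p[0]+.5)/4-.5+220,(p[1]+.5)/4-.5+80,.061)[:2]-M; print("pad side front",b@ux+.0015,b@uy+.0015)
E
```

```text
[[-31.0, 44.3], [63.4, 44.0], [63.4, -43.6], [-32.0, -44.1]] ctr [15.9  0.1] skew 0.07
side front-near 0.060615005954779866 -0.04332122449519173
pad top front 0.22065790192153048 0.022127913738484703
pad top front 0.2187695164929535 -0.024350707418416887
pad side front 0.21677361605916343 0.021853314802862334
pad side front 0.21980931549922023 -0.025092655946836077
```

send_rows(
  steps=[
    [[0, 0.006, 0], [0, 0, 0], 0.05],
    [[0, 0.012, 0], [0, 0, 0], 0.05],
    [[0, 0.018, 0], [0, 0, 0], 0.05],
    [[0, 0.024, 0], [0, 0, 0], 0.05],
    [[0, 0.03, 0], [0, 0, 0], 0.05],
  ],
)

```text
time_s: 9.13
tool_pos: [0.59, 0.0898, 0.0516]
tool_rot: [-180.0, -0.0, -15.0]
force: [1.2, 1.3, 0.3]
grip_width: 0.0504
```

send_rows(
  steps=[
    [[0, 0.006, 0], [0, 0, 0], 0.05],
    [[0, 0.012, 0], [0, 0, 0], 0.05],
    [[0, 0.018, 0], [0, 0, 0], 0.05],
    [[0, 0.024, 0], [0, 0, 0], 0.05],
    [[0, 0.03, 0], [0, 0, 0], 0.05],
  ],
)

```text
time_s: 9.55
tool_pos: [0.5822, 0.0609, 0.0516]
tool_rot: [-180.0, -0.0, -15.0]
force: [0.5, 0.8, -0.8]
grip_width: 0.0501
```

```bash
python3 look.py 8 top,270,130
```

```text
t 9.55 lane -0.0103 -0.0006 z 0.0516 rot [-180.     -0.    -15.04] F lane -0.89 0.27 Fz -0.81 w 0.0501
```

View pics/top8.png

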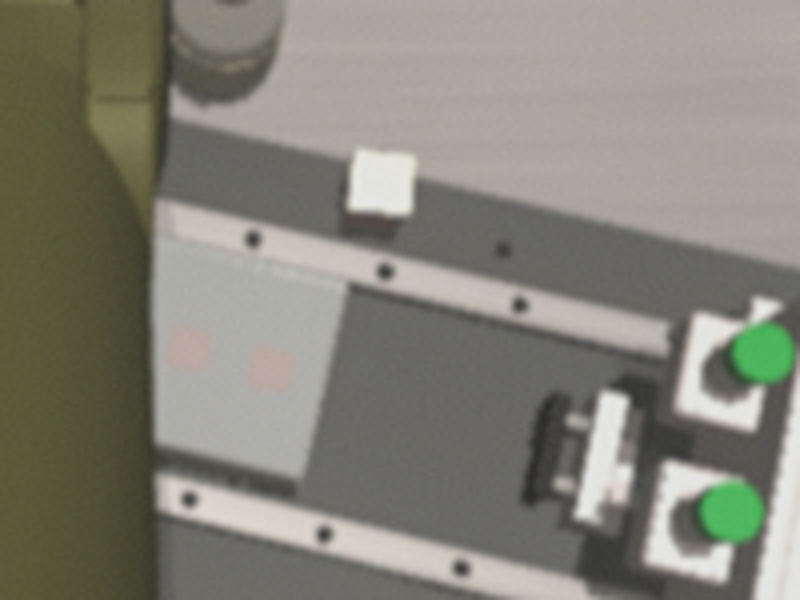

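```bash
python3 bx.py 8 top 270 130 200,244 349,283 302,480 180,449
```

```text
[[57.4, 45.2], [122.9, 44.2], [122.7, -42.8], [70.1, -42.8]] ctr [93.3  0.9] skew -0.55
```

send_rows(
  steps=[
    [[0, 0.006, 0], [0, 0, 0], 0.05],
    [[0, 0.012, 0], [0, 0, 0], 0.05],
    [[0, 0.018, 0], [0, 0, 0], 0.05],
    [[0, 0.024, 0], [0, 0, 0], 0.05],
    [[0, 0.03, 0], [0, 0, 0], 0.05],
  ],
)

```text
time_s: 10.02
tool_pos: [0.5744, 0.0319, 0.0516]
tool_rot: [-180.0, -0.0, -15.0]
force: [-0.0, 0.8, 0.5]
grip_width: 0.0503
```

send_rows(
  steps=[
    [[0, 0.006, 0], [0, 0, 0], 0.05],
    [[0, 0.012, 0], [0, 0, 0], 0.05],
    [[0, 0.018, 0], [0, 0, 0], 0.05],
    [[0, 0.024, 0], [0, 0, 0], 0.05],
    [[0, 0.029, 0], [0, 0, 0], 0.05],
  ],
)

```text
time_s: 10.43
tool_pos: [0.5669, 0.0037, 0.0516]
tool_rot: [180.0, -0.0, -15.1]
force: [-0.4, 1.1, -0.4]
grip_width: 0.05
```

send_rows(
  steps=[
    [[0, 0.005, 0], [0, 0, 0], 0.05],
    [[0, 0.01, 0], [0, 0, 0], 0.05],
    [[0, 0.014, 0], [0, 0, 0], 0.05],
    [[0, 0.018, 0], [0, 0, 0], 0.05],
    [[0, 0.021, 0], [0, 0, 0], 0.05],
  ],
)

```text
time_s: 10.85
tool_pos: [0.5615, -0.0162, 0.0516]
tool_rot: [-180.0, -0.0, -15.0]
force: [-0.7, 1.0, 0.6]
grip_width: 0.0502
```

```bash
python3 look.py 9 top,300,130 side,250,50
```

```text
t 10.85 lane 0.0695 -0.0005 z 0.0516 rot [-180.     -0.    -15.05] F lane -0.75 -0.95 Fz 0.56 w 0.0502
```

View pics/top9.png

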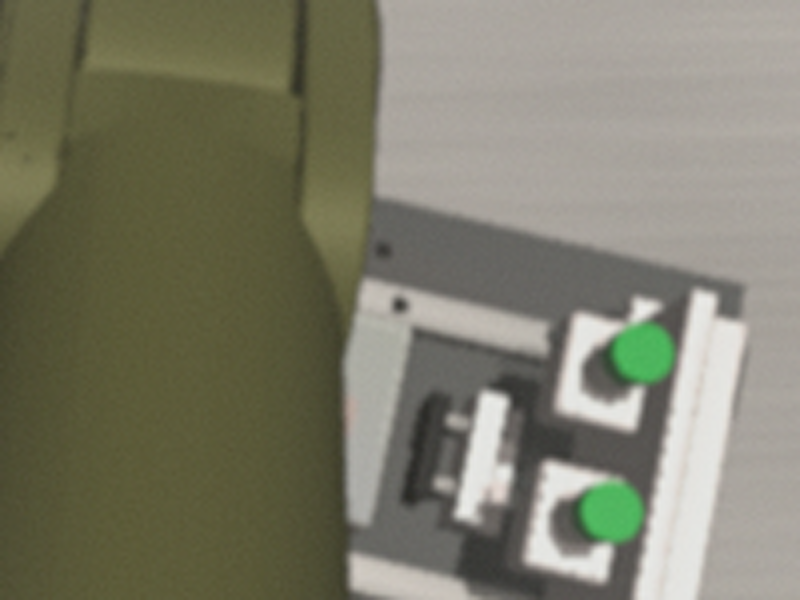

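View pics/side9.png

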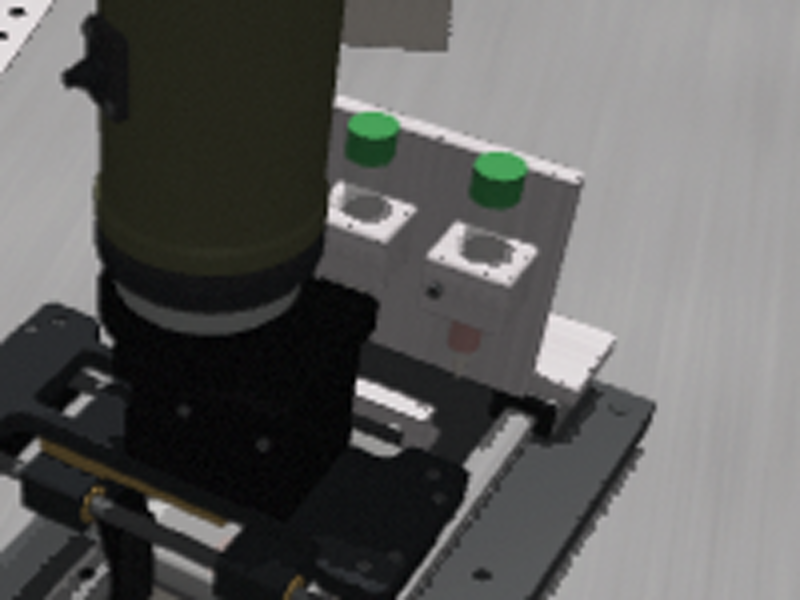

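```bash
python3 bx.py 9 top 300 130 360,314 411,325 372,525 360,522
```

```text
[[179.6, 44.7], [201.5, 45.3], [203.4, -41.6], [198.3, -41.7]] ctr [195.7   1.7] skew 1.38
```

send_rows(
  steps=[
    [[0, 0.003, 0], [0, 0, 0], 0.05],
    [[0, 0.006, 0], [0, 0, 0], 0.05],
    [[0, 0.009, 0], [0, 0, 0], 0.05],
    [[0, 0.011, 0], [0, 0, 0], 0.05],
    [[0, 0.013, 0], [0, 0, 0], 0.05],
  ],
)

```text
time_s: 11.37
tool_pos: [0.5581, -0.0285, 0.0515]
tool_rot: [-180.0, 0.0, -15.0]
force: [-1.0, 0.6, -0.8]
grip_width: 0.0498
```

```bash
python3 look.py 10 top,300,130
```

```text
t 11.37 lane 0.0823 -0.0005 z 0.0515 rot [-180.      0.    -15.04] F lane -0.33 -1.13 Fz -0.76 w 0.0498
```

View pics/top10.png

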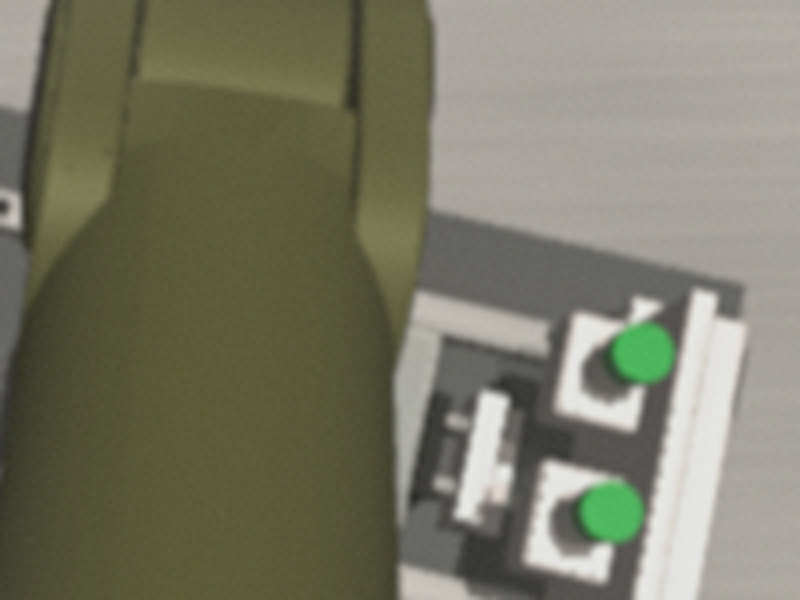

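send_rows(
  steps=[
    [[0, 0.001, 0], [0, 0, 0], 0.05],
    [[0, 0.002, 0], [0, 0, 0], 0.05],
    [[0, 0.003, 0], [0, 0, 0], 0.05],
    [[0, 0.004, 0], [0, 0, 0], 0.05],
    [[0, 0.005, 0], [0, 0, 0], 0.05],
  ],
)

```text
time_s: 11.83
tool_pos: [0.557, -0.0328, 0.0516]
tool_rot: [-180.0, -0.0, -15.0]
force: [0.5, 2.3, 0.4]
grip_width: 0.0501
```

```bash
python3 look.py 11 top,300,130
```

```text
t 11.83 lane 0.0867 -0.0004 z 0.0516 rot [-1.7997e+02 -1.0000e-02 -1.5030e+01] F lane -2.38 -0.07 Fz 0.39 w 0.0501
```

View pics/top11.png

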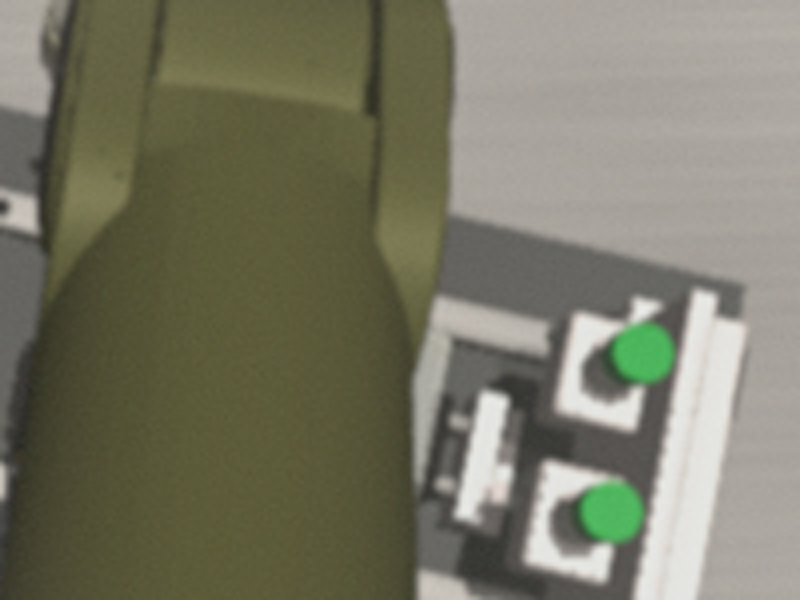

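send_rows(
  steps=[
    [[0, 0.0005, 0], [0, 0, 0], 0.05],
    [[0, 0.001, 0], [0, 0, 0], 0.05],
    [[0, 0.001, 0], [0, 0, 0], 0.05],
    [[0, 0.001, 0], [0, 0, 0], 0.05],
    [[0, 0.001, 0], [0, 0, 0], 0.05],
  ],
)

```text
time_s: 12.3
tool_pos: [0.5568, -0.0338, 0.0516]
tool_rot: [-180.0, -0.0, -15.0]
force: [0.6, 2.0, -0.5]
grip_width: 0.0502
```

```bash
python3 look.py 12 top,300,130; python3 - <<'E'
import cv2,numpy as np
a=[cv2.imread(f"pics/top{k}.png")[330:560,390:530] for k in (9,10,11,12)]
cv2.imwrite("pics/cmp12.png",cv2.convertScaleAbs(np.hstack(a),alpha=1.4))
E
```

```text
t 12.3 lane 0.0878 -0.0004 z 0.0516 rot [-179.98   -0.    -15.03] F lane -2.03 0.03 Fz -0.51 w 0.0502
```

View pics/cmp12.png

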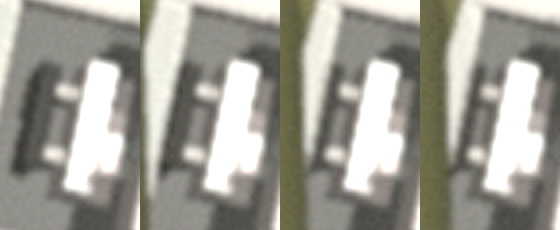

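send_rows(
  steps=[
    [[0, -0.0005, 0], [0, 0, 0], 0.05],
    [[0, -0.001, 0], [0, 0, 0], 0.05],
    [[0, -0.0015, 0], [0, 0, 0], 0.05],
    [[0, -0.002, 0], [0, 0, 0], 0.05],
    [[0, -0.003, 0], [0, 0, 0], 0.05],
  ],
)

```text
time_s: 12.77
tool_pos: [0.5574, -0.0319, 0.0516]
tool_rot: [180.0, -0.0, -15.1]
force: [-0.5, -0.1, 0.1]
grip_width: 0.0498
```

send_rows(
  steps=[
    [[0, -0.004, 0], [0, 0, 0], 0.05],
    [[0, -0.012, 0], [0, 0, 0], 0.05],
    [[0, -0.02, 0], [0, 0, 0], 0.05],
    [[0, -0.03, -0.02], [0, 0, 0], 0.05],
    [[0, -0.04, -0.05], [0, 0, 0], 0.05],
  ],
)

```text
time_s: 13.18
tool_pos: [0.5654, 0.0087, 0.0993]
tool_rot: [179.8, 0.3, -15.0]
force: [1.1, -0.2, -0.2]
grip_width: 0.0503
```

send_rows(
  steps=[
    [[0, -0.03, -0.02], [0, 0, 0], 0.05],
    [[0, -0.06, -0.03], [0, 0, 0], 0.05],
    [[0, -0.095, -0.04], [0, 0, 0], 0.05],
    [[0, -0.13, -0.05], [0, 0, 0], 0.05],
    [[0, -0.165, -0.05], [0, 0, 0], 0.05],
  ],
)

```text
time_s: 13.6
tool_pos: [0.6121, 0.1701, 0.1542]
tool_rot: [-179.8, -0.2, -15.0]
force: [0.7, -0.3, 0.9]
grip_width: 0.0501
```

```bash
python3 look.py 13 top,300,130 side,220,50
```

```text
t 13.6 lane -0.1235 -0.0003 z 0.1542 rot [-179.82   -0.18  -14.98] F lane 0.09 0.74 Fz 0.93 w 0.0501
```

View pics/top13.png

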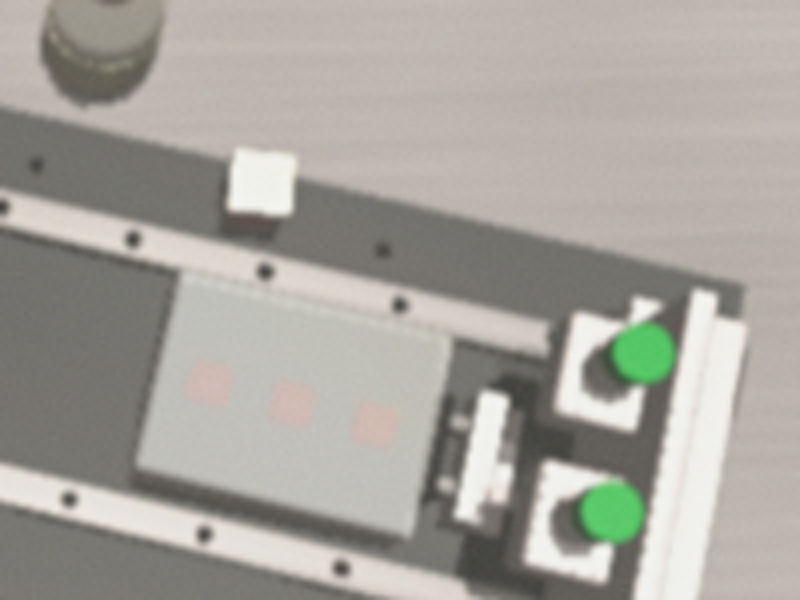

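View pics/side13.png

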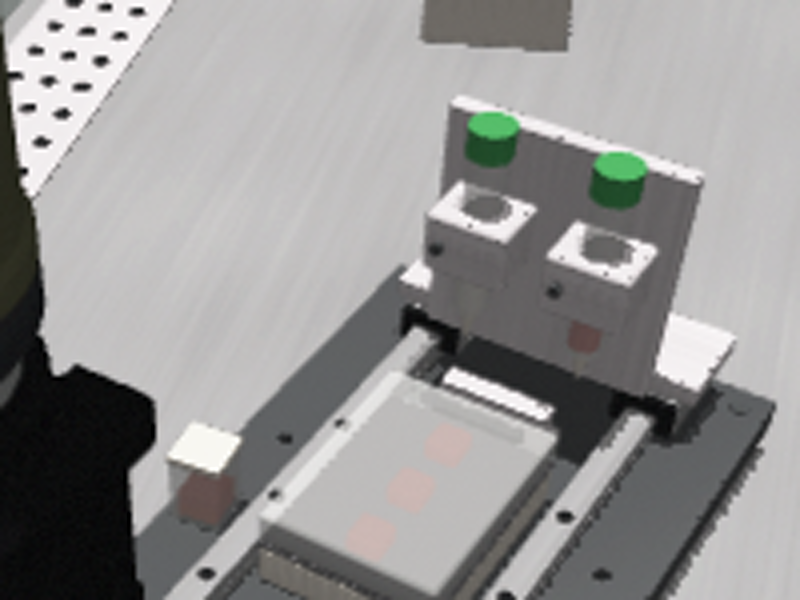

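```bash
python3 bx.py 13 top 300 130 181,272 452,339 412,538 137,467;python3 bx.py 13 side 220 50 262,523 400,374 557,438 432,599
python3 - <<'E'
import pickle,cv2,numpy as np
a=pickle.load(open("c9.pkl","rb"))["top"]["pixels"][205:275,390:440]
b=pickle.load(open("c13.pkl","rb"))["top"]["pixels"][205:275,390:440]
cv2.imwrite("pics/pad13.png",cv2.resize(np.hstack([a,b])[:,:,::-1],None,fx=8,fy=8,interpolation=cv2.INTER_CUBIC))
E
```

```text
[[102.0, 43.8], [219.5, 43.6], [220.6, -42.8], [103.2, -42.2]] ctr [161.3   0.6] skew -0.21
[[97.3, 41.4], [218.1, 40.2], [217.2, -42.7], [98.0, -42.7]] ctr [157.6  -1. ] skew -0.29
```

View pics/pad13.png

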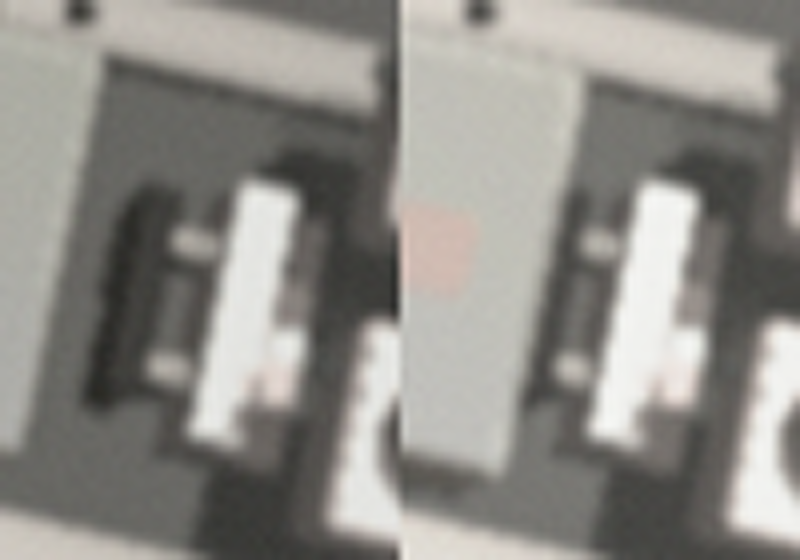

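```bash
python3 -c "
from cell import env
from h import *
st(); print(env.sign_off())"
```

```text
t 13.7 lane -0.1301 -0.0037 z 0.1515 rot [-1.7973e+02  2.0000e-02 -1.4370e+01] F lane -1.3 -0.22 Fz -0.74 w 0.0499
the job is handed in; nothing more can be done
None
```

The box is resting against the stop pad at the end of the lane, and the job was handed in at 13.7 s. I nudged it sideways and square with both fingers on its far side. Then I pushed it down the lane from behind, with two finger contacts and the fingertips above rail height, and backed the arm off.

**Last checks (top camera):**
- **Position:** the box centre is about 0.6 mm off the middle line and about 161 mm from the mouth, against a target of 160 mm. It is skewed about 0.2°.
- **Pad contact:** comparing pictures, the pad sits about 1 to 1.5 mm back from its free position after release. The force rose to about 2 N at the end, so the box is against it.
- **Rails:** about 6 mm of clearance on each side.
- **Forces:** no wrist force reading during the pushes went above about 2.5 N.
- **Bystanders:** the cuvette is at the same pixel position as at the start. The bottle looked unmoved in later pictures. I did not re-measure the jar at the end, but the arm never went near it.

**Disagreement between cameras:** the side camera put the centre at 157.6 mm along the lane and −1.0 mm across it. That is 2 to 4 mm from the top camera along the lane, slightly more than the 2 mm calibration allows. I relied on the top view because the rails and pad are visible in the same picture. No check failed.

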